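# Slide the nose-heavy tape tray across the gap and bed it on the backstop

## Task

Push the wooden tray with the tape roll in it off the plywood stand, straight across the open gap and onto the white shelf between its side guides, sliding it level all the way: don't lift it off, don't let its heavy nose dip into the gap, and don't press or jam it hard. Keep going until you feel it come up against the stiff sliding steel backstop and the backstop just gives by about 4 to 6 mm, no more than 10, then let go and leave the tray there with the roll in it. Leave the other things on the table alone.

Things in the scene. Friction and masses are not known exactly. Their poses are not given: they have to be found in the camera images.
- near: Plywood stand, fixed, 210 (x) x 150 (y) x 60 mm high, on which the tray starts. Origin: centre of its underside, on the table. Its +x axis points across the gap towards the white shelf and is the rough push direction; its top is flat, 60 mm above its origin, without guides; the edge at the gap is at x = +105 mm.
- far: White laminate shelf, fixed, 300 (x) x 150 (y) mm, deck top 58 mm above its origin (centre of its underside). Its +x is the exact run of the tray on it. It may be turned up to 2.5 degrees and set sideways up to 8 mm against the plywood stand, its deck level with the stand's top or up to 1 mm lower. Two aluminium guides 20 mm high run along x, 118 mm apart inside, centred on y = 0.
- lane (a point): Middle of the white shelf's edge at the gap (shelf x = -150 mm), at deck height; axes as the shelf's. The gap before it is 112 to 125 mm wide. The edge is bevelled 3 mm down over its first 8 mm. The guides are straight from 35 mm past this edge and flared at their mouths. A steel backstop plate (100 mm wide, 40 mm high) stands across the lane, its face 200 to 240 mm past this edge: its place is not measured, find it by feel.
- tray: Open wooden tray, 180 (x) x 112 (y) mm, walls 34 mm high, floor 4 mm, 0.18 kg. Origin: centre of its underside. Nose at +x (lower edge bevelled 5 mm up over the last 11 mm), tail at -x. It starts within 2 degrees of the stand's +x. With the roll its balance point is 10 to 18 mm ahead of its origin: over the gap its nose drops before it reaches the shelf unless the tail is held.
- grip (a point): Point in the upright wooden grip plate at the tray's tail (tray x = -78, y = 0, z = 60 mm); axes as the tray's. The plate is 12 mm thick (x) and 40 mm wide (y), its top 18 mm above this point (44 mm above the walls). In front of it 48 mm are free up to the pocket's divider (34 mm high); behind it only the 34 mm tail wall. Rigid; can be gripped across thickness or width.
- nose (a point): Middle of the tray's front end at the level of its underside (tray x = +90 mm, z = 0).
- roll: Brown tape roll in the tray's front pocket (about tray x = +29 mm), 96 mm across, 52 mm high, hole 60 mm, standing flat and loose, about 0.3 kg; its top stands 56 mm above the tray's underside. Origin: centre of its underside. It must stay in the pocket.
- backstop (a joint): How far the steel backstop has been pushed back along the white shelf's +x, in m, 0 at the start. It takes about 8 N more than the tray's own sliding drag (2 to 6 N) to move it, it stays where it is pushed, and it can travel 0.020.
- spare_roll: A second brown tape roll, 96 mm across and 52 mm high, on the table behind the tray; bystander. Origin: centre of its underside.
- cup: Wooden pencil cup, 76 mm across, 95 mm high; bystander. Origin: centre of its underside.
- scraper: Flat grey scraper 125 mm long, 14 mm high, lying on the table in the gap below the tray's path; bystander. Origin: its underside, near its middle.
- stapler: Orange stapler 130 mm long, 41 mm high; bystander. Origin: centre of its underside.
- tape_gun: Grey tape gun with a roll in it, 190 mm long, 80 mm high, lying on the table; bystander. Origin: its underside, near its middle.
Mind the look-alikes: they are no part of the job. Leave any black, blue or turquoise look-alike of the roll alone.

How it is judged (in metres and radians):
On the way, in this order (a step that is already met when the one before it is completed fails the run):
1. the tray bridges the gap, level, its nose over the white shelf (x of nose in the frame of far above -0.14 m and x of tray in the frame of far below -0.12 m and angle between tray's own z axis and vertical below 0.06 rad), for 0.1 s.
2. the whole tray is on the white shelf (x of tray in the frame of far above -0.058 m and z of tray in the frame of far below 0.066 m), for 0.1 s.
3. the backstop has just given (value of joint backstop above 0.002 m), for 0.2 s.
At the end, for the whole second after the job is handed in: The tray lies flat and still on the white shelf between the guides (within 6 mm of the centre line, 0.06 rad), its roll flat in the front pocket; the backstop has been pushed back by 2 to 10 mm; the robot has let go (value of joint backstop between 0.002 and 0.01 m and x of tray in the frame of far above -0.045 m and z of tray in the frame of far between 0.0555 and 0.0605 m and y of tray in the frame of far between -0.006 and 0.006 m and angle between tray's own z axis and vertical below 0.03 rad and angle between the x axis of tray and the x axis of far, either way round below 0.06 rad and linear speed of tray below 0.01 m/s and horizontal distance between roll and tray below 0.045 m and z of roll in the frame of tray below 0.012 m); the robot touches nothing.
It fails at once if the tray's nose dips more than 8 mm below the stand's top, or the tray is tipped by more than 0.12 rad (z of nose in the frame of near below 0.052 m or angle between tray's own z axis and vertical above 0.12 rad).
It fails at once if the tray is lifted more than 8 mm above the stand's top (z of tray in the frame of near above 0.068 m).
It fails at once if the tray is pressed or jammed on the stand or the shelf with more than 35 N (contact force between tray and near above 35 N or contact force between tray and far above 35 N).
It fails at once if the backstop is shoved back by more than 10 mm (value of joint backstop above 0.01 m).
It fails at once if a bystander (spare roll, cup, scraper, stapler, tape gun) is moved by more than 20 mm (distance of any of spare_roll, cup, scraper, stapler, tape_gun from where it was at the start of the episode above 0.02 m).
It also fails if it takes over 58 s, if anything falls off the work surface, if the arm or the gripper's body presses on something with over 40 N, if the wrist force passes 120 N, or if a joint passes its speed limit or range.

## Robot

A 7-joint arm with a two-finger parallel gripper is mounted at the origin on the work surface. World frame = base frame: x ahead of the robot, y to its left, z up, the work surface at z = 0. Lengths are in mm, angles in rad, forces in N, time in s.
With the tool pointing down it reaches from about 425 to 950 mm from the base axis. Payload 4.7 kg.
Tool frame: the origin (TCP) lies on the mounting face of the last link; the fingertips stand 182 mm ahead of it and the grasp point (between the pads) lies 164 mm ahead of it; z points along the fingers, y is the direction in which the jaws open and shut (so a half turn about z gives the same grasp; the last joint's range is limited). The gripper opens to 87 mm and grips with 3 to 60 N. Pads are 19 mm wide; open, the fingers measure 117 mm over their backs; the gripper's body (75 mm by 190 mm) begins 51 mm behind the grasp point.
Start: joints at [1.301, 0.469, -0.049, 1.532, 0.024, 1.141, -0.082], TCP at [161.01, -655.52, 404.773] pointing down, gripper open.
Joint ranges: [-2.59, 2.59], [-0.33, 1.99], [-1.39, 1.29], [0.1, 2.45], [-1.04, 4.18], [0.21, 1.99], [-2.66, 2.66]. Speed limits (rad/s): [2.57, 2.57, 3.14, 3.14, 3.14, 3.14, 3.14].

## Interface

Orientations are given as a 3x3 rotation matrix whose columns are the frame's x, y, z axes.
In Python, from rig import env, viewer, job gives the robot as it stands.
- The arm moves only by the shell command python3 -m inch 'ROWS' [FORCE]. ROWS is JSON, one flat list of numbers, 5 for each row, row after row: the closure, from -1 (fully open) to 1 (shut), then the shift along the world's x, y, z in mm, then the turn about the world's z in degrees. A call has exactly 10 rows; each row is the pose to reach, as a shift and turn from the pose commanded when the call began; what a row does not reach only later rows make up. A row lasts 1/10 s, in which the tool goes at most 50 mm and 8.59 degrees, less where a joint would pass 70% of its speed; a pose out of reach is approached as far as the arm can. A call with a gripper value outside its range is refused whole. The fingers move at their own pace and stop on an object; FORCE is the grip in N (left out, the last holds). Time passes only in rows, so rows that repeat a pose let the fingers close, or fill a call up. It gives the time, the measured TCP pose, the force and the opening at its end, in the units of the state.
- env.get_state(): the state, without advancing time (a new reading comes with each control period).
- viewer.camera(name): name is "scene" or "top"; returns a dict with "image" (400x640x3 uint8, red, green, blue), "vfov" (degrees; the focal length in pixels is half the picture's height over the tangent of half this angle, whatever the lens; pixels are square), "cx", "cy" (the principal point, pixels), "k1" (the pictures are not rectified: a ray, as slopes to the right and down, at radius r is drawn at 1 + k1 r^2 times it, then the intrinsics apply), "R" (3x3) and "t" (3): a world point X has camera coordinates R X + t. Camera axes: x right, y down, z forward; pixel columns grow to the right and rows downward; lengths in mm; the calibration is good to about 2 mm. A picture is of the moment at which its call begins. There is no depth.
- job.close_job(): hands the job in, once; it reports no verdict.
The state is a dict: "clock": time; "joint_pos": joint angles; "joint_vel": joint speeds; "joint_torque": joint torques, N m; "tool_pos": TCP position; "tool_rot": TCP orientation; "ft_force": force on the tool from outside, world axes, zero at the start; "ft_torque": the same for the moment, N m; "width": finger opening in mm.
Only numpy, scipy, OpenCV 4.12 (cv2) and the standard library are available. Lean on these libraries where they do the work, as an engineer would, in place of code of your own. Each camera call takes 0.05 s, during which the arm holds its last target.

## Working session

There is one attempt and no reset: what is moved stays moved. The work goes in short steps, Python scripts to look and compute and a shell command to move; the robot and the scene stay as the last step left them, time stands still between calls to the robot, and variables do not carry over. Pictures are saved under pics/ and viewed, and the job is handed in when it is done.

```bash
mkdir -p pics; ls
python3 - <<'E'
from rig import env, viewer, job
import cv2,numpy as np
print(env.get_state())
for n in("scene","top"):
    c=viewer.camera(n); cv2.imwrite(f"pics/{n}0.png",c["image"][...,::-1])
    print(n,{k:np.round(v,4).tolist() if not np.isscalar(v) else v for k,v in c.items() if k!="image"})
E
```

```text
pics
{'clock': 0.0, 'joint_pos': array([ 1.30112528,  0.46943659, -0.04861838,  1.53366499,  0.02408117,
        1.14099923, -0.08234032]), 'joint_vel': array([ 0.00017517,  0.00148632, -0.00013301,  0.00074888,  0.00053417,
        0.00090883,  0.00026547]), 'joint_torque': array([-6.54655723e-04, -5.07965255e+01, -8.12172750e-02, -2.36152625e+01,
       -6.12897961e-02,  3.79163143e-02,  1.76593412e-04]), 'tool_pos': array([ 160.93492165, -655.28870851,  403.7146878 ]), 'tool_rot': array([[ 9.71153507e-01,  2.38454643e-01, -4.99651327e-04],
       [ 2.38455162e-01, -9.71151732e-01,  1.85738967e-03],
       [-4.23340612e-05, -1.92295493e-03, -9.99998150e-01]]), 'ft_force': array([ 0.07515513,  0.0293206 , -0.72537138]), 'ft_torque': array([ 0.02005388, -0.0116707 ,  0.02362927]), 'width': 87.41144211115441}
scene {'vfov': 52.70290832811171, 'cx': 320.7226489132384, 'cy': 203.97712605955496, 'k1': -0.057353985314713134, 'R': [[-0.4472, 0.8944, -0.0001], [0.5989, 0.2993, -0.7428], [-0.6643, -0.3322, -0.6695]], 't': [220.8443, -211.1503, 1468.3992]}
top {'vfov': 55.72147390658203, 'cx': 315.3769545403097, 'cy': 201.47986663553053, 'k1': -0.032790040539745005, 'R': [[0.0123, -0.9994, 0.0317], [-0.9862, -0.0174, -0.1645], [0.165, -0.0292, -0.9859]], 't': [-13.2081, 512.0578, 851.7309]}
```

View pics/scene0.png

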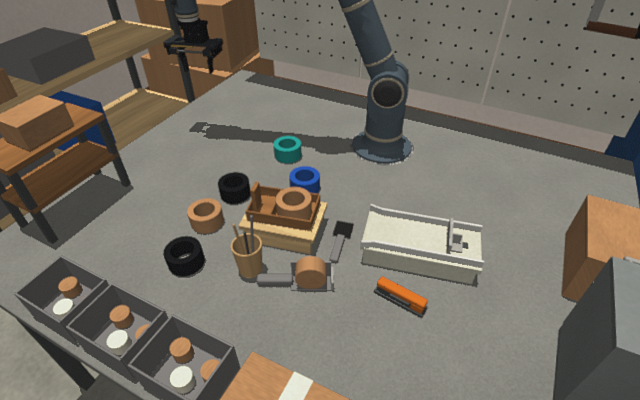

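View pics/top0.png

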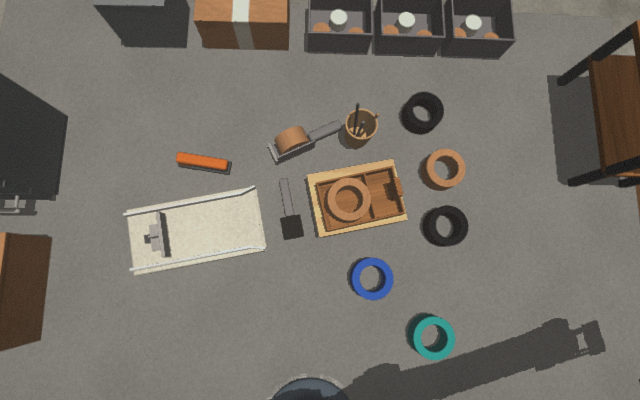

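The tray, with the brown roll in it, is on the plywood stand at top (357,198). The white shelf is at (195,230) with its backstop at (155,236), and the grip plate is at about (396,190). The spare brown roll (445,168) and the black, blue and turquoise ones stand alone, so they are no part of the job. Next I'll enlarge the pictures to measure.

```bash
cat > h.py <<'E'
from rig import env, viewer, job
import cv2,numpy as np
def K(c):
    f=200/np.tan(np.radians(c["vfov"])/2); return f
def ray(c,u,v):
    f=K(c); d=np.array([(u-c["cx"])/f,(v-c["cy"])/f]); s=d.copy()
    for _ in range(30): s=d/(1+c["k1"]*(s@s))
    R=np.array(c["R"]);t=np.array(c["t"]); return -R.T@t, R.T@np.array([s[0],s[1],1])
def at(c,u,v,z):
    o,d=ray(c,u,v); return o+d*(z-o[2])/d[2]
def proj(c,X):
    X=np.atleast_2d(X); p=X@np.array(c["R"]).T+np.array(c["t"]); s=p[:,:2]/p[:,2:]
    return s*(1+c["k1"]*(s**2).sum(1,keepdims=True))*K(c)+[c["cx"],c["cy"]]
def crop(c,name,x0,y0,x1,y1,k):
    cv2.imwrite(name,cv2.resize(c["image"][y0:y1,x0:x1,::-1],None,fx=k,fy=k,interpolation=cv2.INTER_CUBIC))
E
python3 - <<'E'
from h import *
import pickle
c=viewer.camera("top"); s=viewer.camera("scene")
pickle.dump((c,s),open("cams.pkl","wb"))
crop(c,"pics/t_tray.png",295,145,425,245,6)
crop(c,"pics/t_shelf.png",115,175,275,285,5)
crop(s,"pics/s_tray.png",230,170,340,260,7)
E
```

```text
(no output)
```

View pics/t_tray.png

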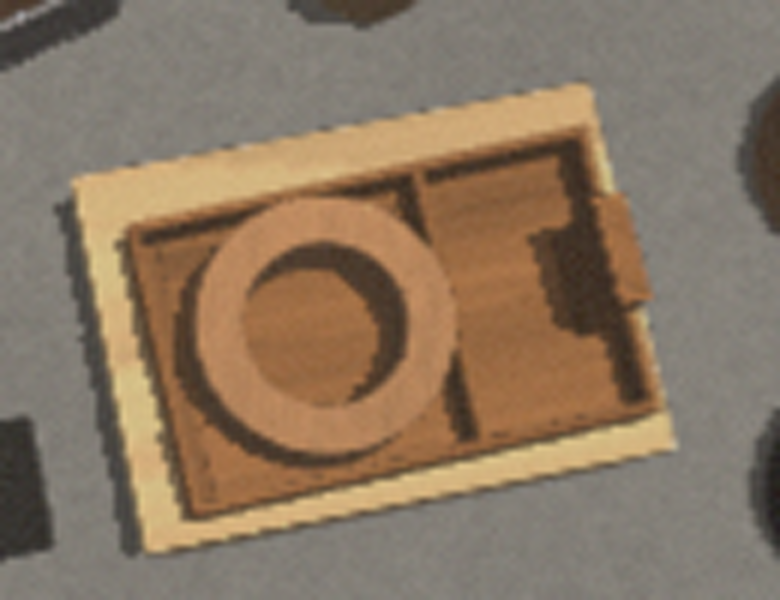

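View pics/t_shelf.png

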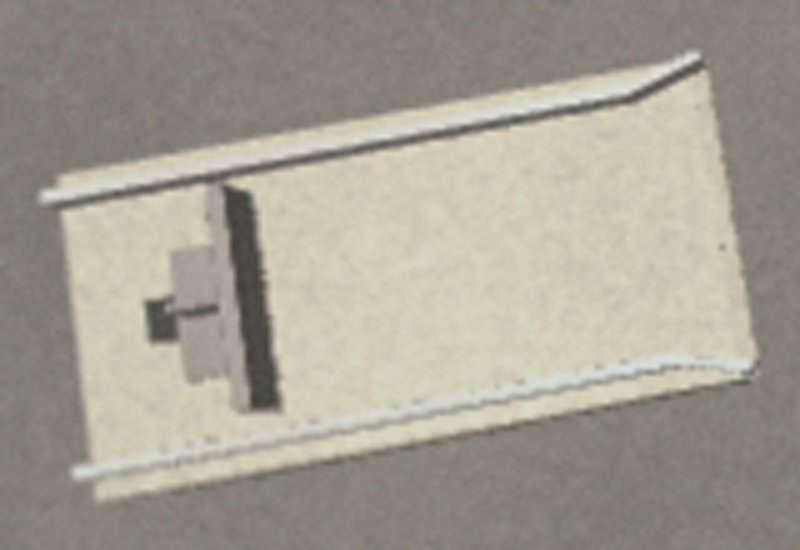

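View pics/s_tray.png

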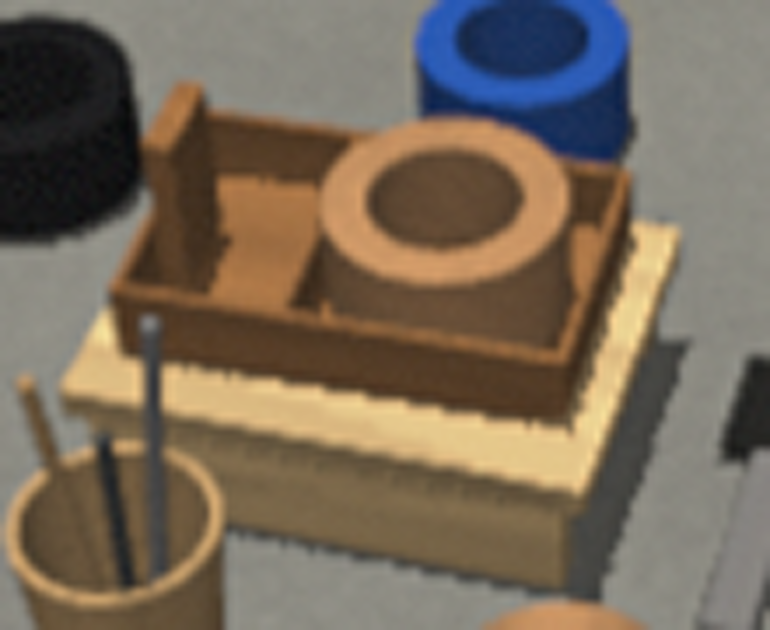

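```bash
cat > fit.py <<'E'
from h import *
import pickle
from scipy.optimize import least_squares
c,s=pickle.load(open("cams.pkl","rb"))
def un(p,x0,y0,k): p=np.array(p,float); return (p+.5)/k-.5+[x0,y0]
def fit(obs,body,cam,zs,name):
    W=np.array([at(cam,u,v,z) for (u,v),z in zip(obs,zs)])[:,:2]; b=np.array(body,float)[:,:2]
    f=lambda p:(p[:2]+b@np.array([[np.cos(p[2]),np.sin(p[2])],[-np.sin(p[2]),np.cos(p[2])]])-W).ravel()
    r=least_squares(f,[*W.mean(0),np.pi/2]); print(name,np.round(r.x[:2],1),"yaw",np.round(np.degrees(r.x[2]),2),"res",np.round(r.fun.reshape(-1,2),1).tolist()); return r.x
T=lambda p:un(p,295,145,6)
near=fit(T([(72,185),(588,85),(676,450),(146,552)]),[(105,-75),(-105,-75),(-105,75),(105,75)],c,[60]*4,"near")
tray=fit(T([(133,228),(583,127),(660,408),(195,518)]),[(90,-56),(-90,-56),(-90,56),(90,56)],c,[94]*4,"tray")
gp=fit(T([(595,195),(628,193),(652,300),(618,303)]),[(-72,-20),(-84,-20),(-84,20),(-72,20)],c,[138]*4,"tray by plate")
G=lambda p:un(p,115,175,5)
far=fit(G([(62,178),(707,62),(757,378),(97,502)]),[(150,-75),(-150,-75),(-150,75),(150,75)],c,[58,55,55,58],"far")
# scene
S=lambda p:un(p,230,170,7)
fit(S([(680,230),(580,505),(62,392)]),[(105,75),(105,-75),(-105,-75)],s,[60]*3,"near S")
fit(S([(632,175),(570,358),(112,288)]),[(90,56),(90,-56),(-90,-56)],s,[94]*3,"tray S")
fit(S([(146,148),(168,80),(204,92),(190,150)]),[(-84,-20),(-84,20),(-72,20),(-72,-20)],s,[138]*4,"plate S")
# guides / backstop in far frame
def inf(far,P): 
    d=P[:2]-far[:2]; a=far[2]; return np.round([np.cos(a)*d[0]+np.sin(a)*d[1],-np.sin(a)*d[0]+np.cos(a)*d[1]],1)
for p in [(42,198),(300,150),(630,96),(75,474),(350,417),(650,363)]: print("guide top mid",inf(far,at(c,*G(p),78)))
for p in [(222,185),(248,408)]: print("backstop top front",inf(far,at(c,*G(p),98)))
for n,P in (("tray",tray),("near",near)): print(n,"in far",inf(far,P),np.degrees(P[2]-far[2]))
E
python3 fit.py
python3 - <<'E'
from h import *
import pickle
c,s=pickle.load(open("cams.pkl","rb"))
crop(s,"pics/s_shelf.png",350,195,495,290,5)
E
```

```text
near [ 521.3 -101.1] yaw 102.05 res [[1.9, 0.9], [0.8, -0.4], [-0.6, -0.5], [-2.2, 0.0]]
tray [ 514.1 -104.6] yaw 103.83 res [[0.3, 2.8], [0.7, -1.3], [-0.7, -1.5], [-0.2, 0.0]]
tray by plate [ 519.2 -103.6] yaw 100.43 res [[-0.4, -0.2], [0.7, -0.1], [0.3, 0.4], [-0.6, -0.1]]
far [438.8 266.4] yaw 101.48 res [[0.8, 1.0], [0.2, 0.4], [-0.6, -1.3], [-0.4, -0.0]]
near S [523.5 -99.7] yaw 101.69 res [[2.0, 2.4], [-3.7, -0.6], [1.8, -1.8]]
tray S [ 512.7 -103.6] yaw 103.69 res [[-3.3, 0.1], [2.5, 0.6], [0.8, -0.7]]
plate S [ 504.4 -105.2] yaw 111.77 res [[0.1, 2.2], [1.1, 2.8], [-3.3, -2.7], [2.1, -2.3]]
guide top mid [150.3 -62.1]
guide top mid [ 34.  -62.8]
guide top mid [-115.6  -60.3]
guide top mid [149.3  61.9]
guide top mid [27.7 59.3]
guide top mid [-105.5   60.2]
backstop top front [ 63.3 -49.2]
backstop top front [64.2 49. ]
tray in far [-3.785e+02  1.000e-01] 2.3447745831866245
near in far [-376.6   -7.6] 0.5659448729932118
```

View pics/s_shelf.png

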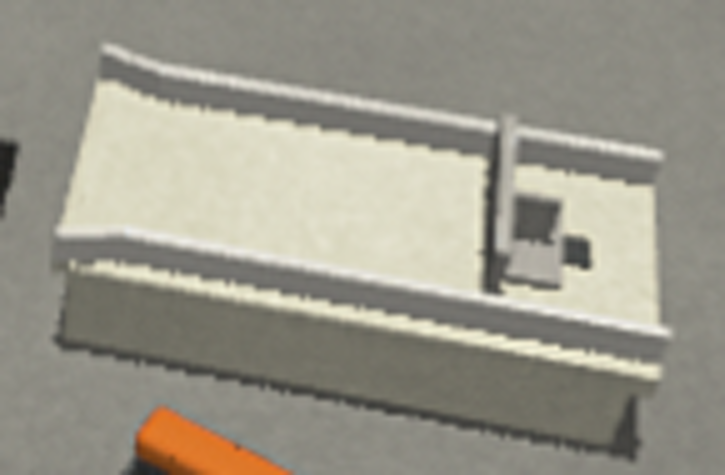

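```bash
cat > edge.py <<'E'
from h import *
import pickle
from scipy.optimize import least_squares
from scipy.ndimage import map_coordinates
def refine(p0,segs,jobs,name,rng=3.5):
    # segs: list of (cam, A, B) body 3D with world z
    p=np.array(p0,float)
    for it in range(6):
        obs=[]
        for cam,A,B in segs:
            g=cv2.GaussianBlur(cv2.cvtColor(cam["image"],cv2.COLOR_RGB2Lab).astype(float),(0,0),0.8)
            P=np.linspace(0.08,.92,40)[:,None]*(np.array(B,float)-A)+A
            def W(p,P=P):
                a=p[2];R=np.array([[np.cos(a),-np.sin(a)],[np.sin(a),np.cos(a)]])
                return np.c_[P[:,:2]@R.T+p[:2],P[:,2]]
            q=proj(cam,W(p)); d=q[-1]-q[0]; d/=np.hypot(*d); n=np.array([-d[1],d[0]])
            r=rng if it<3 else 2
            ts=np.arange(-r,r+.01,.1)
            G=0
            for ch in range(3):
                v=map_coordinates(g[...,ch],[(q[:,1:2]+n[1]*ts),(q[:,:1]+n[0]*ts)],order=1)
                G=G+np.gradient(v,axis=1)**2
            k=G.argmax(1); off=ts[k]
            ok=(k>2)&(k<len(ts)-3)
            if it==5: print("  ",np.round(np.median(off),2),np.round(off[ok].std(),2) if ok.any() else None,ok.sum())
            obs.append((cam,P[ok],q[ok]+off[ok,None]*n,n))
        def f(p):
            out=[]
            for cam,P,t,n in obs:
                a=p[2];R=np.array([[np.cos(a),-np.sin(a)],[np.sin(a),np.cos(a)]])
                out.append((proj(cam,np.c_[P[:,:2]@R.T+p[:2],P[:,2]])-t)@n)
            return np.concatenate(out)
        p=least_squares(f,p,loss="soft_l1",f_scale=.3).x
    print(name,np.round(p[:2],2),np.round(np.degrees(p[2]),2),"cost rms",np.sqrt((f(p)**2).mean()).round(2)); return p
def rect(cam,x,y,z,which): 
    C={"f":((x,-y,z),(x,y,z)),"b":((-x,-y,z),(-x,y,z)),"r":((-x,-y,z),(x,-y,z)),"l":((-x,y,z),(x,y,z))}
    return [(cam,)+C[w] for w in which]
def inf(far,P):
    d=np.array(P[:2])-far[:2]; a=far[2]; return np.round([np.cos(a)*d[0]+np.sin(a)*d[1],-np.sin(a)*d[0]+np.cos(a)*d[1]],2)
if __name__=="__main__":
    c,s=pickle.load(open("cams.pkl","rb")); r=np.radians
    print("cam centres",np.round(ray(c,0,0)[0]),np.round(ray(s,0,0)[0]))
    n=refine([521.3,-101.1,r(102.05)],rect(c,105,75,60,"fbrl"),0,"near top")
    n2=refine([521.3,-101.1,r(102.05)],rect(s,105,75,60,"fr"),0,"near scene")
    t=refine([514.1,-104.6,r(103.8)],rect(c,90,56,94,"fbr"),0,"tray top fbr")
    t2=refine([514.1,-104.6,r(103.8)],rect(c,90,56,94,"fbrl"),0,"tray top fbrl")
    t3=refine([514.1,-104.6,r(103.8)],rect(s,90,56,94,"fr"),0,"tray scene")
    fsegs=[(c,(-150,-70,55),(-150,70,55)),(c,(150,-55,58),(150,55,58)),(c,(-150,75,58),(150,75,58)),(c,(-150,-75,58),(150,-75,58))]
    f=refine([438.8,266.4,r(101.5)],fsegs,0,"far top")
    # guide inner top edges z=78 y=+-59
    f2=refine([438.8,266.4,r(101.5)],[(c,(-100,-59,78),(60,-59,78)),(c,(-100,59,78),(150,59,78)),fsegs[0]],0,"far by guides",2.5)
    for q in(t,t2,t3,n): 
        print(inf(f,q),np.degrees(q[2]-f[2]).round(2), "|",inf(f2,q),np.degrees(q[2]-f2[2]).round(2))
E
python3 edge.py
```

```text
cam centres [365.  21. 924.] [1201.  354.  826.]
   0.1 0.21 40
   0.75 1.06 23
   -0.3 0.21 40
   0.3 0.2 40
near top [ 522.58 -101.5 ] 101.99 cost rms 0.53
   0.0 0.28 40
   0.0 0.32 40
near scene [ 522.29 -100.93] 102.17 cost rms 0.3
   0.1 0.34 40
   -0.25 0.5 39
   -0.1 0.55 40
tray top fbr [ 511.69 -100.29] 103.93 cost rms 0.51
   0.1 0.37 40
   -0.3 0.56 39
   0.05 0.56 40
   -0.1 0.19 40
tray top fbrl [ 511.34 -100.35] 103.93 cost rms 0.5
   0.1 0.66 40
   0.0 0.36 38
tray scene [512.67 -94.93] 104.15 cost rms 0.55
   -0.15 0.28 40
   0.1 0.29 40
   -0.05 0.31 40
   0.05 0.16 40
far top [440.09 267.35] 101.76 cost rms 0.29
   0.55 0.8 40
   -1.0 0.57 29
   0.0 0.44 40
far by guides [438.46 266.6 ] 103.27 cost rms 0.79
[-374.52    4.8 ] 2.17 | [-373.91   12.94] 0.66
[-374.51    5.15] 2.17 | [-373.89   13.29] 0.66
[-369.46    2.74] 2.4 | [-368.91   10.75] 0.88
[-377.92   -5.62] 0.23 | [-377.58    2.62] -1.28
```

Run:
```python
from edge import *
c,s=pickle.load(open("cams.pkl","rb")); r=np.radians
def draw(p,x,y,z,im,cam,x0,y0,k,col,yo=0,xo=0):
    a=p[2];R=np.array([[np.cos(a),-np.sin(a)],[np.sin(a),np.cos(a)]])
    b=np.array([(x,y),(x,-y),(-x,-y),(-x,y)])+[xo,yo]
    q=proj(cam,np.c_[b@R.T+p[:2],np.full(4,z)])
    q=((q-[x0,y0]+.5)*k-.5); cv2.polylines(im,[np.round(q*16).astype(int).reshape(-1,1,2)],True,col,1,cv2.LINE_AA,4)
im=cv2.resize(c["image"][145:245,295:425,::-1],None,fx=6,fy=6,interpolation=cv2.INTER_CUBIC)
for p,col in(((511.7,-100.3,r(103.9)),(0,0,255)),((514.1,-104.6,r(103.83)),(255,0,0))):
    draw(p,90,56,94,im,c,295,145,6,col); draw(p,90,56,60,im,c,295,145,6,col); draw(p,6,20,138,im,c,295,145,6,col,0,-78)
draw((522.6,-101.5,r(102)),105,75,60,im,c,295,145,6,(0,255,0))
cv2.imwrite("pics/ov_tray.png",im)
im=cv2.resize(c["image"][175:285,115:275,::-1],None,fx=5,fy=5,interpolation=cv2.INTER_CUBIC)
p=(440.1,267.35,r(101.76))
draw(p,150,75,58,im,c,115,175,5,(0,255,0));draw(p,150,59,78,im,c,115,175,5,(0,0,255));draw(p,150,59,58,im,c,115,175,5,(255,0,0))
cv2.imwrite("pics/ov_shelf.png",im)
```

```text
(no output)
```

View pics/ov_tray.png

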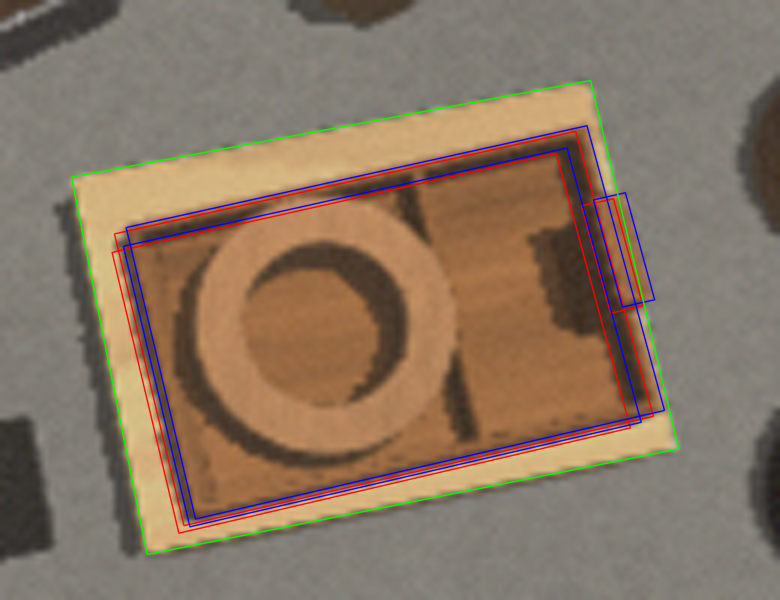

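View pics/ov_shelf.png

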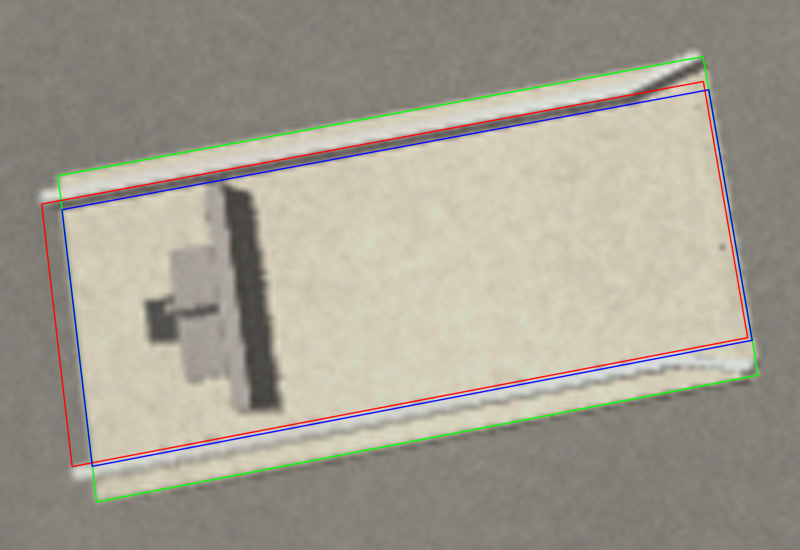

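Overlay check: the fits agree with the pictures. The shelf is at (440.1, 267.4) yaw 101.7°, the tray at about (514.5, -105) yaw 103.7° and the stand at yaw 102°, with a gap of about 123 mm. All of these fit the figures given. The plate is at about (533, -180.5), and the jaws already point along 103.8°. I'll move above it.

```bash
python3 -m inch '[0,31,40,0,0, 0,62,79,0,0, 0,93,119,0,0, 0,124,158,0,0, 0,155,198,0,0, 0,186,237,0,0, 0,217,277,0,0, 0,248,316,0,0, 0,279,356,0,0, 0,310,396,0,0]' 50; python3 -m inch '[0,20,26,0,0, 0,40,51,0,0, 0,55,70,0,0, 0,62,79,0,0, 0,62,79,-5,0, 0,62,79,-15,0, 0,62,79,-30,0, 0,62,79,-45,0, 0,62,79,-50,0, 0,62,79,-50,0]'
python3 - <<'E'
from h import *
st=env.get_state(); print(st["clock"],st["tool_pos"],st["tool_rot"],st["ft_force"],st["width"])
c=viewer.camera("top"); s=viewer.camera("scene")
crop(c,"pics/t1.png",330,120,460,220,6); crop(s,"pics/s1.png",200,120,340,230,5)
E
```

```text
clock: 1.2
tool_pos: [470.0, -260.1, 404.9]
tool_rot: [[0.971, 0.238, 0.0], [0.238, -0.971, -0.0], [0.0, 0.001, -1.0]]
ft_force: [0.9, 0.0, -0.9]
width: 43.5
clock: 2.2
tool_pos: [530.2, -184.1, 353.5]
tool_rot: [[0.972, 0.236, -0.003], [0.236, -0.972, 0.0], [-0.003, -0.001, -1.0]]
ft_force: [0.1, -0.5, 0.6]
width: 43.8
2.2 [ 530.21080027 -184.09977887  353.52306224] [[ 9.71659253e-01  2.36370458e-01 -2.70225589e-03]
 [ 2.36371840e-01 -9.71662654e-01  1.99480052e-04]
 [-2.57852994e-03 -8.32563835e-04 -9.99996329e-01]] [ 0.07739546 -0.51390913  0.56907457] 43.79232530844714
```

View pics/s1.png

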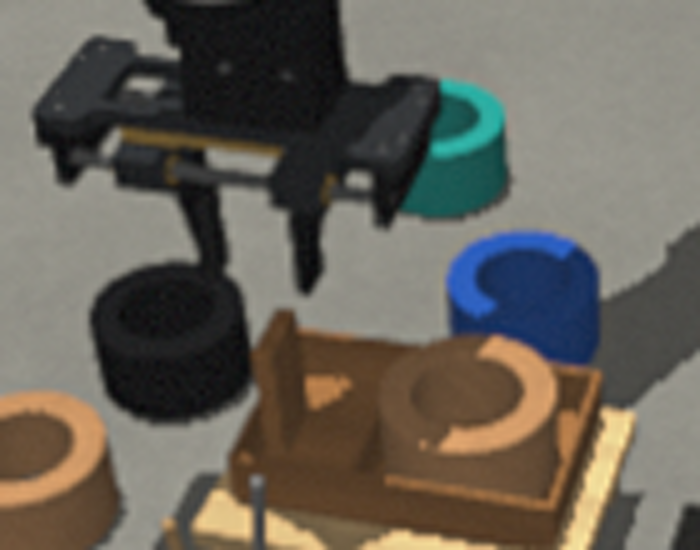

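View pics/t1.png

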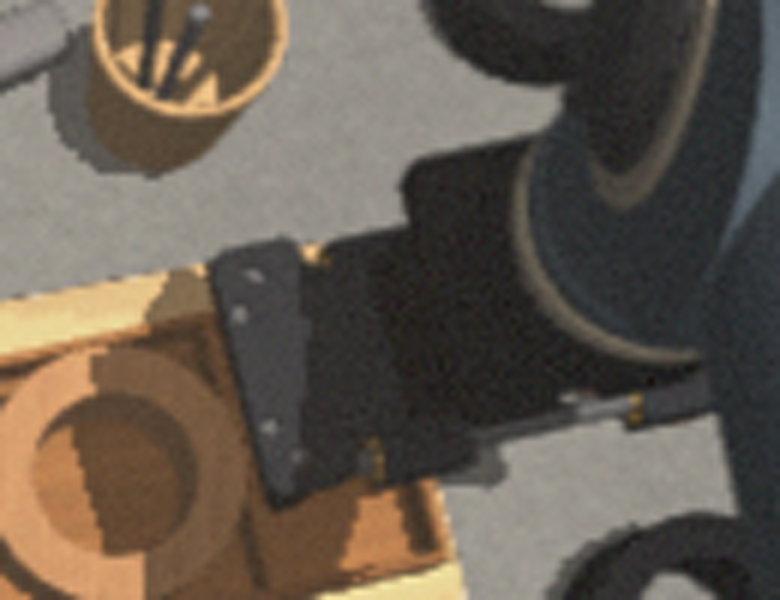

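```bash
python3 -m inch '[0,0,0,-3,0, 0,0,0,-8,0, 0,0,0,-14,0, 0,0,0,-20,0, 0,0,0,-25,0, 0,0,0,-30,0, 0,0,0,-30,0, 0,0,0,-30,0, 0,0,0,-30,0, 0,0,0,-30,0]'
python3 - <<'E'
from h import *
s=viewer.camera("scene"); crop(s,"pics/s2.png",220,140,320,220,7)
E
```

```text
clock: 3.3
tool_pos: [531.3, -182.8, 325.0]
tool_rot: [[0.971, 0.239, 0.001], [0.239, -0.971, -0.0], [0.0, 0.0, -1.0]]
ft_force: [0.1, -0.1, -0.9]
width: 43.7
```

View pics/s2.png

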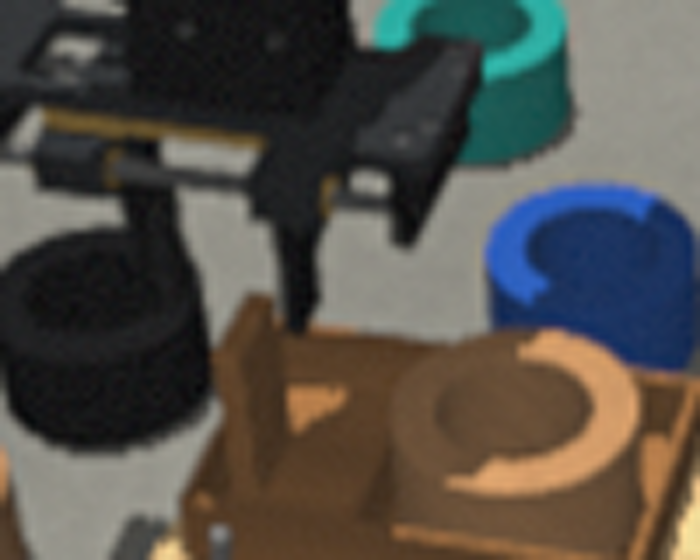

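```bash
python3 -m inch '[0,1,1,-5,0, 0,2,2,-10,0, 0,2,2,-16,0, 0,2,2,-22,0, 0,2,2,-28,0, 0,2,2,-34,0, 0,2,2,-38,0, 0,2,2,-40,0, 0,2,2,-40,0, 0,2,2,-40,0]'
python3 - <<'E'
from h import *
s=viewer.camera("scene"); crop(s,"pics/s3.png",220,140,320,220,7)
E
```

```text
clock: 4.35
tool_pos: [533.3, -180.9, 284.9]
tool_rot: [[0.971, 0.238, 0.0], [0.238, -0.971, -0.0], [0.0, 0.0, -1.0]]
ft_force: [-0.1, 0.1, 0.1]
width: 43.4
```

View pics/s3.png

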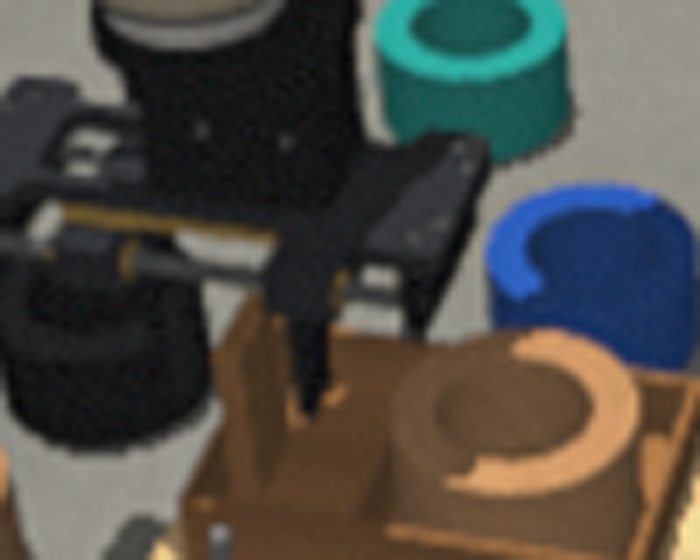

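The front finger is ahead of the plate, the rear one is behind it and no contact force shows. I'll close the jaws.

```bash
python3 -m inch '[0.3,0,0,0,0, 0.5,0,0,0,0, 0.6,0,0,0,0, 0.7,0,0,0,0, 0.8,0,0,0,0, 1,0,0,0,0, 1,0,0,0,0, 1,0,0,0,0, 1,0,0,0,0, 1,0,0,0,0]' 50
python3 - <<'E'
from h import *
st=env.get_state(); print(st["clock"],st["tool_pos"],st["ft_force"],st["ft_torque"],st["width"])
c=viewer.camera("top");s=viewer.camera("scene"); crop(s,"pics/s4.png",220,140,320,220,7);crop(c,"pics/t4.png",295,145,425,245,6)
E
```

```text
clock: 5.4
tool_pos: [533.2, -180.4, 284.8]
tool_rot: [[0.971, 0.239, -0.0], [0.239, -0.971, 0.001], [-0.0, -0.001, -1.0]]
ft_force: [-1.4, 3.3, 1.8]
width: 11.5
5.4 [ 533.19487143 -180.42108727  284.77377437] [-1.40377517  3.28167678  1.82529701] [ 0.61282221  0.21248375 -0.02785963] 11.489340460104957
```

View pics/s4.png

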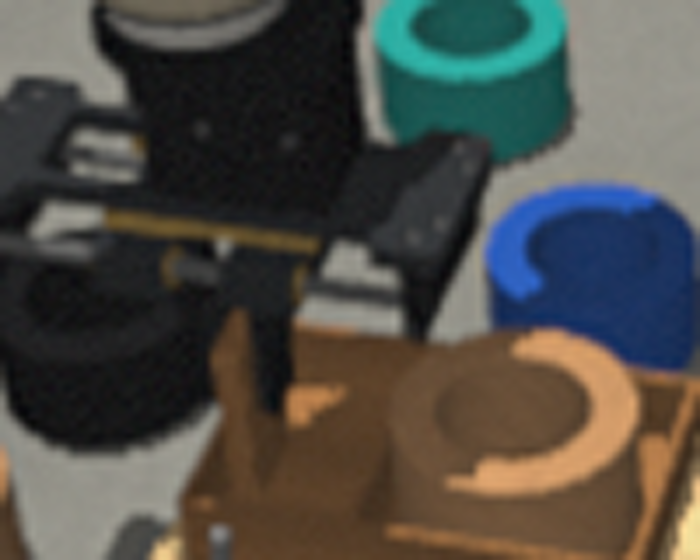

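View pics/t4.png

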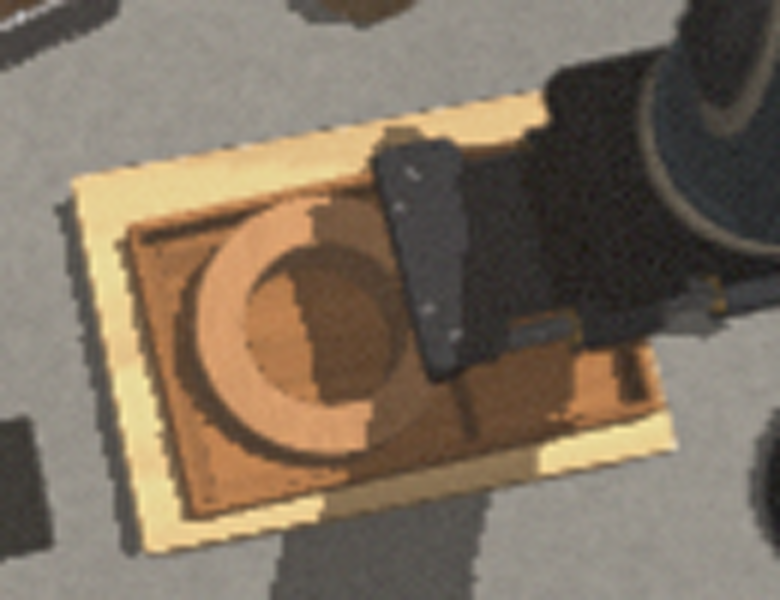

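The plate is gripped at width 11.5 mm and the tray hasn't shifted. In the shelf frame the plate is already near the centre line (y≈0.2) and the yaw is off by about +2.1°. So I'll turn -2.1° and advance 60 mm along the shelf's x, then check.

```bash
python3 -m inch '[1,0,0,0,-0.5, 1,-1,4,0,-1, 1,-2,11,0,-1.5, 1,-4,19,0,-2.1, 1,-6,28,0,-2.1, 1,-8,38,0,-2.1, 1,-10,48,0,-2.1, 1,-11.5,55,0,-2.1, 1,-12.2,58.8,0,-2.1, 1,-12.2,58.8,0,-2.1]'
python3 - <<'E'
from h import *
import pickle
st=env.get_state(); print(st["clock"],st["tool_pos"],st["tool_rot"],st["ft_force"],st["ft_torque"],st["width"])
c=viewer.camera("top");s=viewer.camera("scene"); pickle.dump((c,s),open("cams5.pkl","wb"));crop(s,"pics/s5.png",220,140,360,240,5);crop(c,"pics/t5.png",260,145,390,245,6)
E
```

```text
clock: 6.5
tool_pos: [520.9, -120.7, 284.8]
tool_rot: [[0.979, 0.204, -0.0], [0.204, -0.979, 0.001], [-0.0, -0.001, -1.0]]
ft_force: [-0.0, 1.3, 2.0]
width: 11.8
6.5 [ 520.91028912 -120.71837212  284.78408521] [[ 9.78989339e-01  2.03911081e-01 -3.80642431e-04]
 [ 2.03911398e-01 -9.78988589e-01  1.21808104e-03]
 [-1.24264374e-04 -1.27010569e-03 -9.99999186e-01]] [-0.01384921  1.28633971  1.9586782 ] [0.29221657 0.04939327 0.04994814] 11.808000472420982
```

View pics/s5.png

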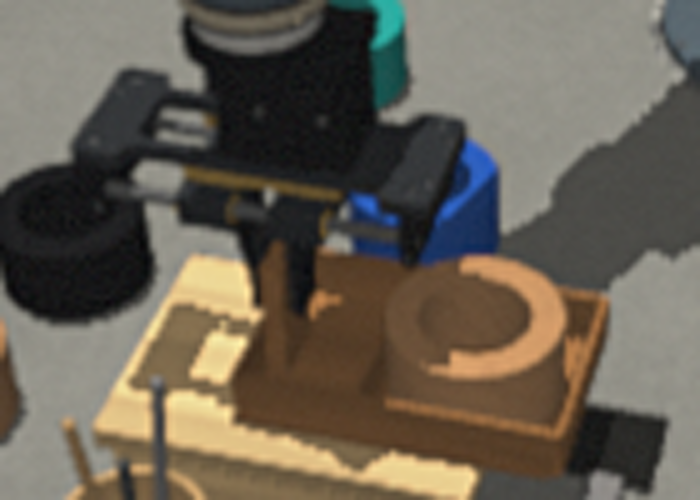

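View pics/t5.png

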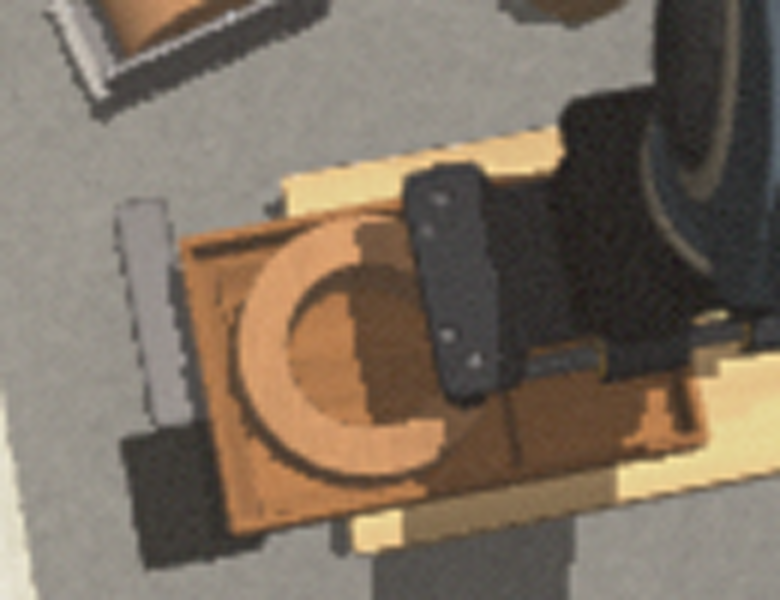

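Run:
```python
from edge import *
c,s=pickle.load(open("cams5.pkl","rb")); r=np.radians
far=np.array([440.1,267.35,r(101.7)])
un=lambda p:(np.array(p,float)+.5)/6-.5+[260,145]
for p,b in(((180,240),(90,-56)),((232,532),(90,56)),((705,442),(-90,56)),((404,198),(None,-56))):
    print(b,inf(far,at(c,*un(p),94)))
t0=[520.9-.203*78,-120.7+.979*78,r(101.7)]; print(t0,inf(far,t0))
refine(t0,[(c,(90,-56,94),(90,56,94)),(c,(20,-56,94),(90,-56,94)),(c,(-60,56,94),(90,56,94))],0,"tray",2.5)
```

```text
(90, -56) [-229.16  -55.51]
(90, 56) [-228.22   55.21]
(-90, 56) [-406.29   55.42]
(None, -56) [-314.57  -55.89]
[505.066, -44.33800000000001, np.float64(1.7749998492782333)] [-318.39   -0.41]
   0.1 0.24 34
   -0.1 0.77 36
   0.0 0.55 37
tray [502.41 -44.56] 102.2 cost rms 0.6
```

The corners put the tray at y≈-0.2 mm, with yaw within 0.2° and the nose at shelf x=-229. Next is 50 mm more, to where the balance point passes the stand's edge. I'll check the droop there.

```bash
python3 -m inch '[1,-1,5,0,0, 1,-2,10,0,0, 1,-3.2,16,0,0, 1,-4.5,22,0,0, 1,-5.7,28,0,0, 1,-7,34,0,0, 1,-8.2,40,0,0, 1,-9.4,45,0,0, 1,-10.2,49,0,0, 1,-10.2,49,0,0]'
python3 - <<'E'
from h import *
import pickle
st=env.get_state(); print(st["clock"],st["tool_pos"],st["tool_rot"][2],st["ft_force"],st["ft_torque"],st["width"])
c=viewer.camera("top");s=viewer.camera("scene"); pickle.dump((c,s),open("cams6.pkl","wb"));crop(s,"pics/s6.png",240,150,380,250,5)
E
```

```text
clock: 7.6
tool_pos: [510.8, -72.1, 284.8]
tool_rot: [[0.979, 0.204, 0.0], [0.204, -0.979, 0.001], [0.0, -0.001, -1.0]]
ft_force: [0.1, -1.5, 1.9]
width: 11.7
7.6 [510.77138102 -72.13754523 284.84623056] [ 2.58556020e-04 -5.10580591e-04 -9.99999836e-01] [ 0.09885457 -1.48939384  1.87602302] [-0.48956809 -0.16883861  0.01553717] 11.705728213033622
```

View pics/s6.png

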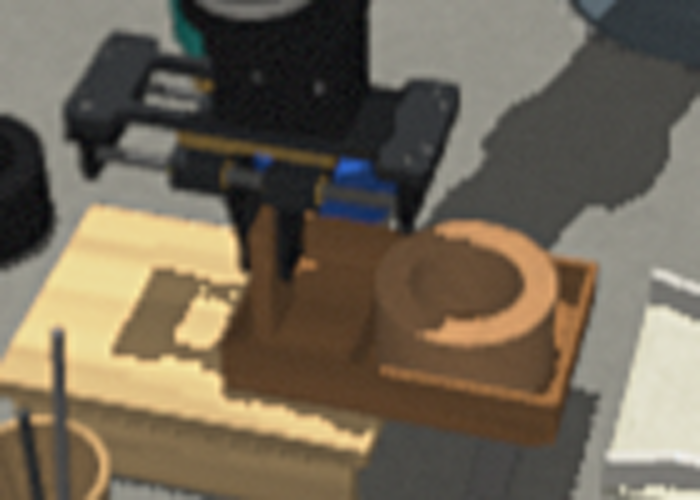

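No droop shows and the forces are small. Another 50 mm puts the nose just over the shelf's edge.

```bash
python3 -m inch '[1,-1,5,0,0, 1,-2,10,0,0, 1,-3.2,16,0,0, 1,-4.5,22,0,0, 1,-5.7,28,0,0, 1,-7,34,0,0, 1,-8.2,40,0,0, 1,-9.4,45,0,0, 1,-10.1,49,0,0, 1,-10.1,49,0,0]'
python3 - <<'E'
from h import *
import pickle
st=env.get_state(); print(st["clock"],st["tool_pos"],st["tool_rot"][2],st["ft_force"],st["ft_torque"],st["width"])
c=viewer.camera("top");s=viewer.camera("scene"); pickle.dump((c,s),open("cams7.pkl","wb"));crop(s,"pics/s7.png",260,160,400,260,5);crop(c,"pics/t7.png",220,150,350,250,6)
E
```

```text
clock: 8.7
tool_pos: [500.6, -23.7, 284.9]
tool_rot: [[0.979, 0.203, -0.0], [0.203, -0.979, 0.0], [-0.0, -0.0, -1.0]]
ft_force: [0.3, -3.5, 4.3]
width: 11.8
8.7 [500.63305393 -23.6839143  284.85159008] [-1.38623044e-04 -3.90159380e-05 -9.99999990e-01] [ 0.25815116 -3.5311621   4.3178884 ] [-0.90541014 -0.09839755  0.01092863] 11.846754999931656
```

View pics/s7.png

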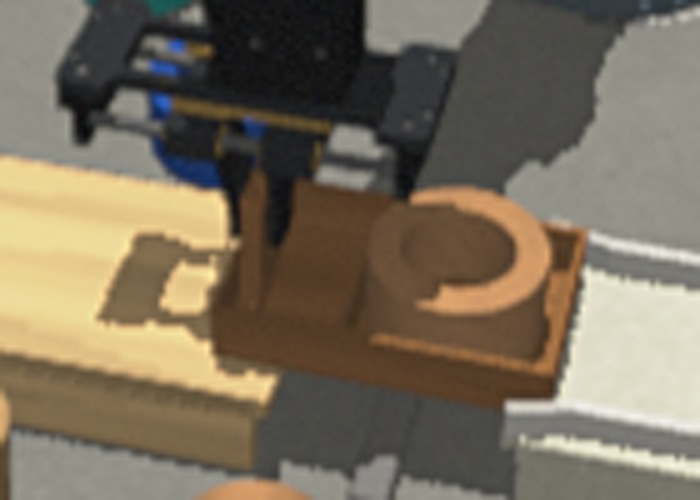

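View pics/t7.png

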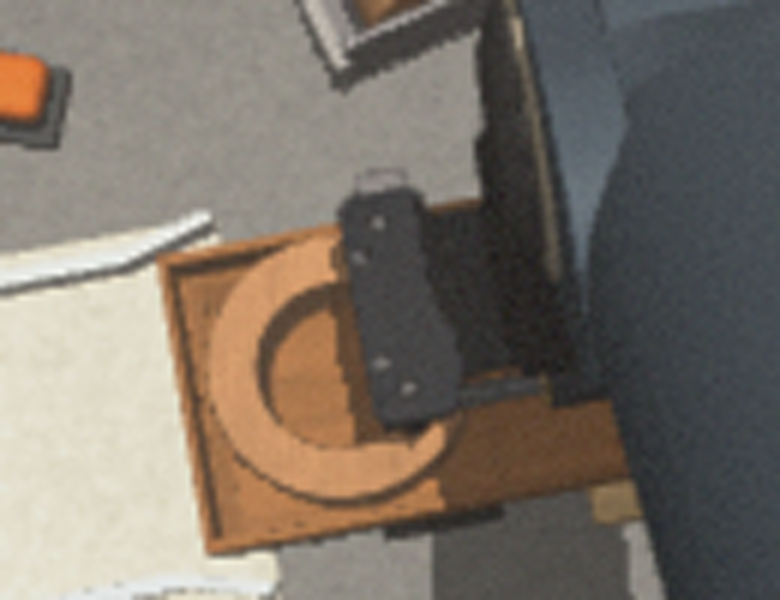

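Run:
```python
from edge import *
c,s=pickle.load(open("cams7.pkl","rb")); r=np.radians
far=np.array([440.1,267.35,r(101.7)])
un=lambda p:(np.array(p,float)+.5)/6-.5+[220,150]
for p,b in(((160,260),(90,-56)),((210,553),(90,56)),((338,226),(None,-56)),((630,476),(None,56))):
    print(b,inf(far,at(c,*un(p),94)))
for p in((10,292),(100,276),(125,271)): print("guide inner top up",inf(far,at(c,*un(p),78)))
for p in((100,590),(190,578),): print("guide low top inner",inf(far,at(c,*un(p),78)))
crop(c,"pics/t7g.png",120,175,270,285,5)
```

```text
(90, -56) [-131.16  -54.64]
(90, 56) [-131.43   55.59]
(None, -56) [-198.11  -55.14]
(None, 56) [-286.86   56.73]
guide inner top up [-72.01 -56.4 ]
guide inner top up [-106.16  -56.19]
guide inner top up [-115.7   -56.34]
guide low top inner [-87.59  60.1 ]
guide low top inner [-120.83   61.97]
```

View pics/t7g.png

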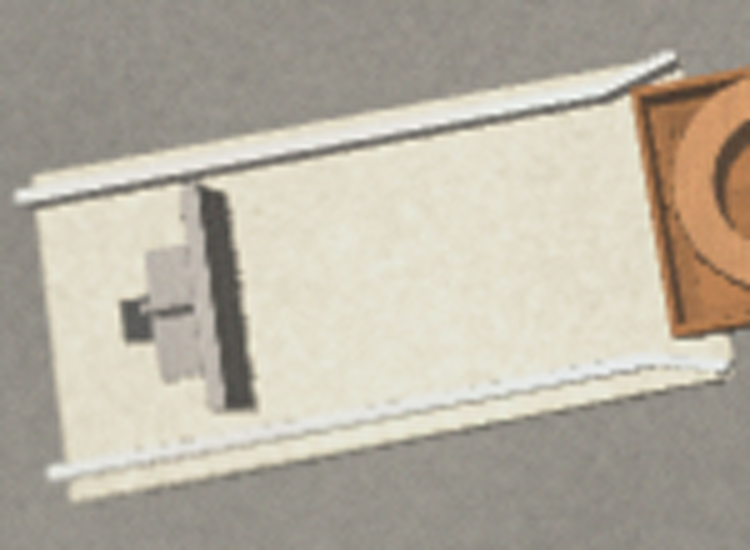

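The nose is on the shelf: the front corners are at x≈-131, y=-54.6 and +55.6, between the guide faces at about ±59. I'll go on in small steps, watching the force.

```bash
python3 -m inch '[1,-0.8,4,0,0, 1,-1.6,8,0,0, 1,-2.5,12,0,0, 1,-3.3,16,0,0, 1,-4.1,20,0,0, 1,-5,24,0,0, 1,-5.8,28,0,0, 1,-6.6,32,0,0, 1,-7.5,36,0,0, 1,-8.1,39.2,0,0]'; python3 -m inch '[1,-0.8,4,0,0, 1,-1.6,8,0,0, 1,-2.5,12,0,0, 1,-3.3,16,0,0, 1,-4.1,20,0,0, 1,-5,24,0,0, 1,-5.8,28,0,0, 1,-6.6,32,0,0, 1,-7.5,36,0,0, 1,-8.1,39.2,0,0]'
python3 - <<'E'
from h import *
import pickle
st=env.get_state(); print(st["clock"],st["tool_pos"],st["tool_rot"][2],st["ft_force"],st["ft_torque"],st["width"])
c=viewer.camera("top");s=viewer.camera("scene"); pickle.dump((c,s),open("cams8.pkl","wb"));crop(s,"pics/s8.png",290,160,490,290,4);crop(c,"pics/t8.png",120,165,270,275,5)
E
```

```text
clock: 9.8
tool_pos: [492.2, 15.4, 284.2]
tool_rot: [[0.979, 0.202, -0.002], [0.202, -0.979, 0.001], [-0.001, -0.001, -1.0]]
ft_force: [0.1, -1.1, -1.7]
width: 11.4
clock: 10.8
tool_pos: [484.4, 54.8, 284.7]
tool_rot: [[0.979, 0.203, -0.0], [0.203, -0.979, -0.0], [-0.0, -0.0, -1.0]]
ft_force: [0.6, -0.4, -3.3]
width: 11.6
10.8 [484.3619657   54.80779957 284.71950809] [-2.02309927e-04 -1.66020642e-05 -9.99999979e-01] [ 0.64138128 -0.40480478 -3.31082108] [-0.35256276 -0.10971726  0.03345293] 11.562142918908584
```

View pics/s8.png

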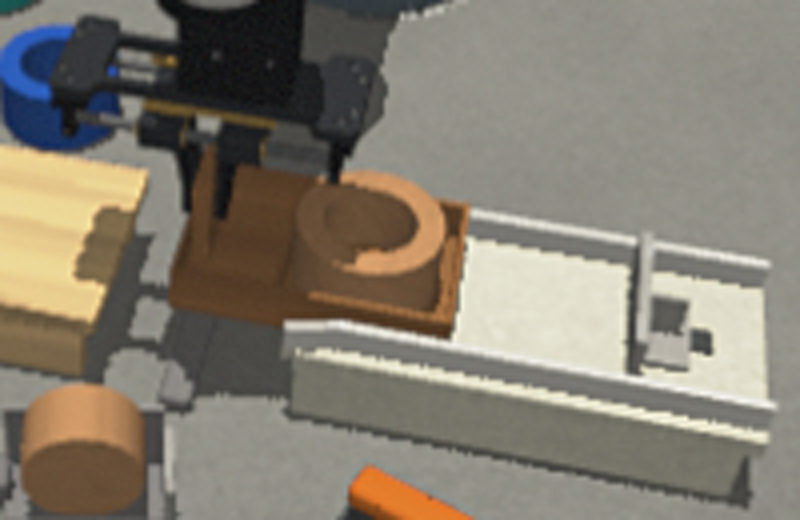

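View pics/t8.png

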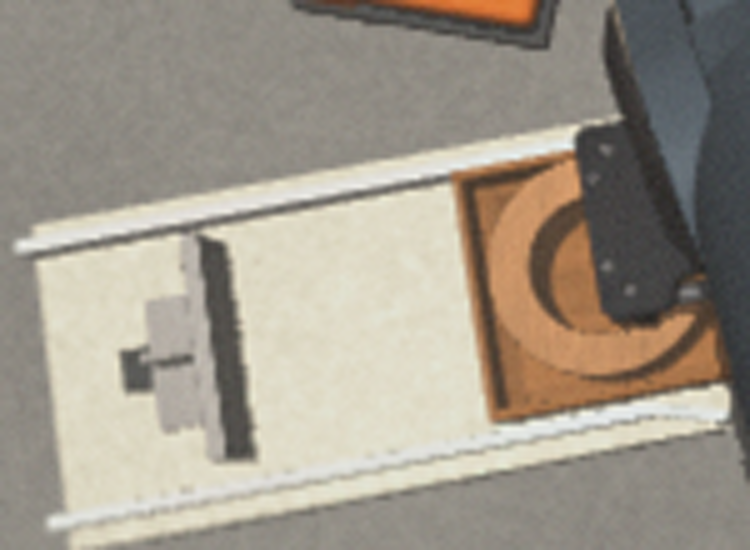

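```bash
python3 -m inch '[1,-0.8,4,0,0, 1,-1.6,8,0,0, 1,-2.5,12,0,0, 1,-3.3,16,0,0, 1,-4.1,20,0,0, 1,-5,24,0,0, 1,-5.8,28,0,0, 1,-6.6,32,0,0, 1,-7.5,36,0,0, 1,-8.1,39.2,0,0]'; python3 -m inch '[1,-0.8,4,0,0, 1,-1.6,8,0,0, 1,-2.5,12,0,0, 1,-3.3,16,0,0, 1,-4.1,20,0,0, 1,-5,24,0,0, 1,-5.8,28,0,0, 1,-6.6,32,0,0, 1,-7.3,35,0,0, 1,-7.3,35,0,0]'
python3 - <<'E'
from h import *
import pickle
st=env.get_state(); print(st["clock"],st["tool_pos"],st["tool_rot"][2],st["ft_force"],st["ft_torque"],st["width"])
p=st["tool_pos"][:2]-[440.1,267.35]; print("nose far x",p@[-.2028,.9792]+168,"y",p@[-.9792,-.2028])
c=viewer.camera("top");s=viewer.camera("scene"); pickle.dump((c,s),open("cams9.pkl","wb"));crop(s,"pics/s9.png",330,170,490,290,5);crop(c,"pics/t9.png",120,165,270,275,5)
E
```

```text
clock: 11.9
tool_pos: [476.3, 94.0, 284.7]
tool_rot: [[0.979, 0.203, -0.0], [0.203, -0.979, -0.0], [-0.0, -0.0, -1.0]]
ft_force: [-0.2, -0.9, -2.0]
width: 11.9
clock: 12.9
tool_pos: [468.9, 129.3, 284.8]
tool_rot: [[0.979, 0.204, -0.0], [0.204, -0.979, 0.001], [0.0, -0.001, -1.0]]
ft_force: [-0.4, 0.7, -2.9]
width: 11.7
12.9 [468.94007771 129.31378697 284.76049965] [ 1.05775479e-04 -5.57558999e-04 -9.99999839e-01] [-0.38596551  0.65791897 -2.86001648] [-0.14472571 -0.06884504  0.01371827] 11.696057092449774
nose far x 26.986172437222592 y -0.2464600902577242
```

View pics/s9.png

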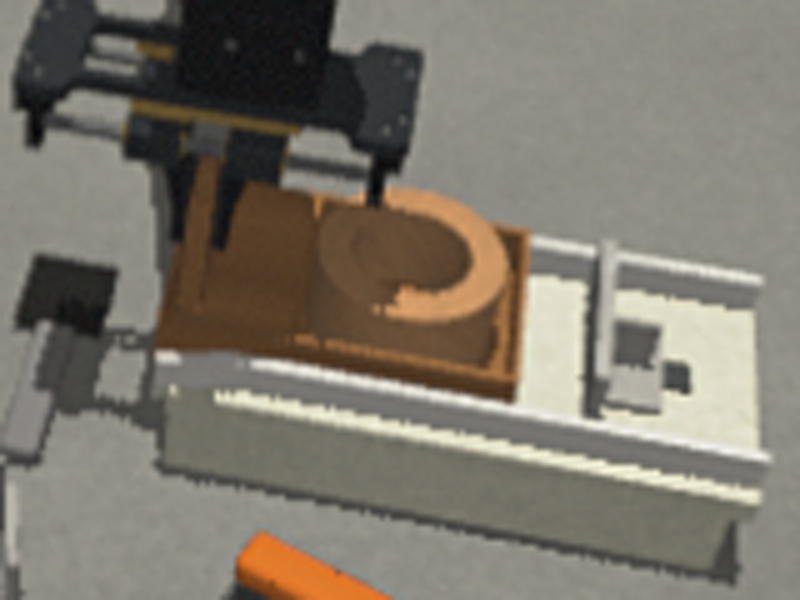

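View pics/t9.png

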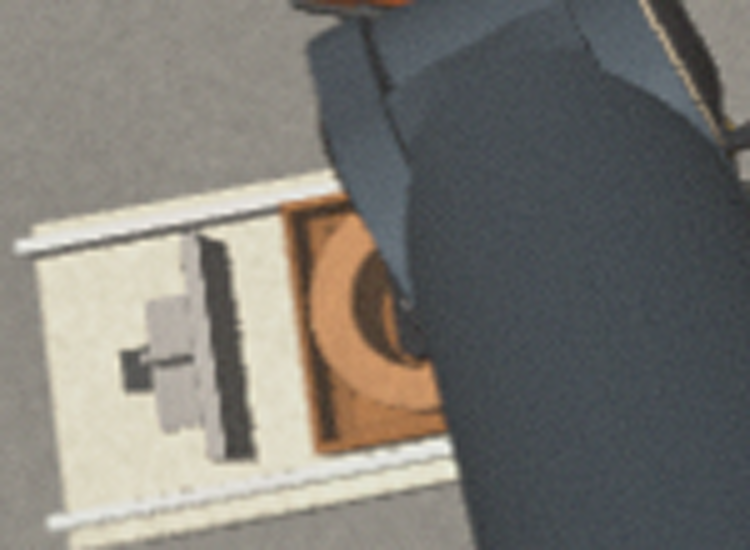

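```bash
python3 -m inch '[1,-0.6,3,-0.1,0, 1,-1.2,6,-0.2,0, 1,-1.8,9,-0.3,0, 1,-2.5,12,-0.4,0, 1,-3.1,15,-0.4,0, 1,-3.7,18,-0.4,0, 1,-4.3,21,-0.4,0, 1,-5,24,-0.4,0, 1,-5.4,26,-0.4,0, 1,-5.4,26,-0.4,0]'
python3 - <<'E'
from h import *
st=env.get_state(); print(st["ft_force"],st["ft_torque"])
p=st["tool_pos"][:2]-[440.1,267.35]; print("nose far x",p@[-.2028,.9792]+168,"y",p@[-.9792,-.2028])
c=viewer.camera("top");crop(c,"pics/t10.png",130,190,230,270,7)
E
```

```text
clock: 14.0
tool_pos: [463.6, 155.2, 284.4]
tool_rot: [[0.979, 0.203, 0.0], [0.203, -0.979, 0.001], [0.0, -0.001, -1.0]]
ft_force: [-0.1, -1.1, -2.1]
width: 11.6
[-0.07708064 -1.06216217 -2.1043152 ] [-0.05943802 -0.03648347 -0.01534474]
nose far x 53.380662921353235 y -0.24245705516600344
```

View pics/t10.png

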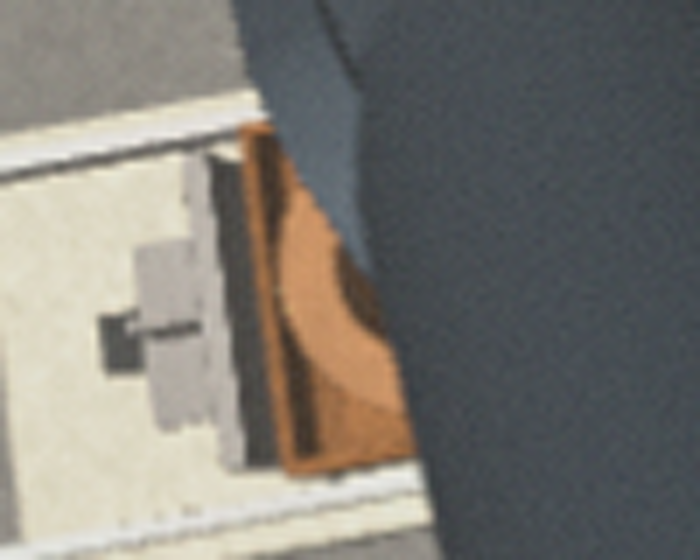

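About 10 mm is left by picture. Creeping on now.

```bash
cat > fs.py <<'E'
from h import *
st=env.get_state(); u=np.array([-.2028,.9792]); p=st["tool_pos"][:2]-[440.1,267.35]
print("push N",round(-st["ft_force"][:2]@u,2),"nose",round(p@u+168,2),"y",round(p@[-.9792,-.2028],2),"fz",round(st["ft_force"][2],1),"tq",st["ft_torque"].round(2),"t",st["clock"])
E
python3 -m inch '[1,-0.1,0.6,0,0, 1,-0.2,1.2,0,0, 1,-0.4,1.8,0,0, 1,-0.5,2.5,0,0, 1,-0.6,3,0,0, 1,-0.7,3.6,0,0, 1,-0.9,4.2,0,0, 1,-1,4.9,0,0, 1,-1,4.9,0,0, 1,-1,4.9,0,0]' >/dev/null; python3 fs.py
python3 -m inch '[1,0,0.2,0,0, 1,-0.1,0.4,0,0, 1,-0.1,0.6,0,0, 1,-0.2,0.8,0,0, 1,-0.2,1,0,0, 1,-0.2,1.2,0,0, 1,-0.3,1.4,0,0, 1,-0.3,1.5,0,0, 1,-0.3,1.5,0,0, 1,-0.3,1.5,0,0]' >/dev/null; python3 fs.py
```

```text
push N 0.9 nose 57.95 y -0.29 fz -2.5 tq [-0.34 -0.11  0.05] t 15.05
push N 1.37 nose 59.33 y -0.29 fz -1.9 tq [-0.44 -0.11 -0.04] t 16.05
```

```bash
for i in 1; do :; done
python3 -m inch '[1,0,0.2,0,0, 1,-0.1,0.4,0,0, 1,-0.1,0.6,0,0, 1,-0.2,0.8,0,0, 1,-0.2,1,0,0, 1,-0.2,1.2,0,0, 1,-0.3,1.4,0,0, 1,-0.3,1.5,0,0, 1,-0.3,1.5,0,0, 1,-0.3,1.5,0,0]' >/dev/null; python3 fs.py
python3 -m inch '[1,0,0.2,0,0, 1,-0.1,0.4,0,0, 1,-0.1,0.6,0,0, 1,-0.2,0.8,0,0, 1,-0.2,1,0,0, 1,-0.2,1.2,0,0, 1,-0.3,1.4,0,0, 1,-0.3,1.5,0,0, 1,-0.3,1.5,0,0, 1,-0.3,1.5,0,0]' >/dev/null; python3 fs.py
```

```text
push N 0.56 nose 60.89 y -0.28 fz -1.1 tq [-0.4  -0.03  0.02] t 17.05
push N 4.88 nose 62.03 y -0.36 fz -0.3 tq [-0.93 -0.17  0.03] t 18.05
```

The push has risen to 4.9 N at nose 62.0, which looks like contact. I'll continue 1 mm at a time.

```bash
python3 -m inch '[1,0,0.1,0,0, 1,0,0.2,0,0, 1,-0.1,0.3,0,0, 1,-0.1,0.4,0,0, 1,-0.1,0.5,0,0, 1,-0.1,0.7,0,0, 1,-0.2,0.9,0,0, 1,-0.2,1,0,0, 1,-0.2,1,0,0, 1,-0.2,1,0,0]' >/dev/null; python3 fs.py
python3 - <<'E'
from h import *
c=viewer.camera("top");crop(c,"pics/t11.png",130,190,230,270,7)
E
```

```text
push N 6.1 nose 62.29 y -0.45 fz -0.6 tq [-1.49 -0.43  0.05] t 19.05
```

View pics/t11.png

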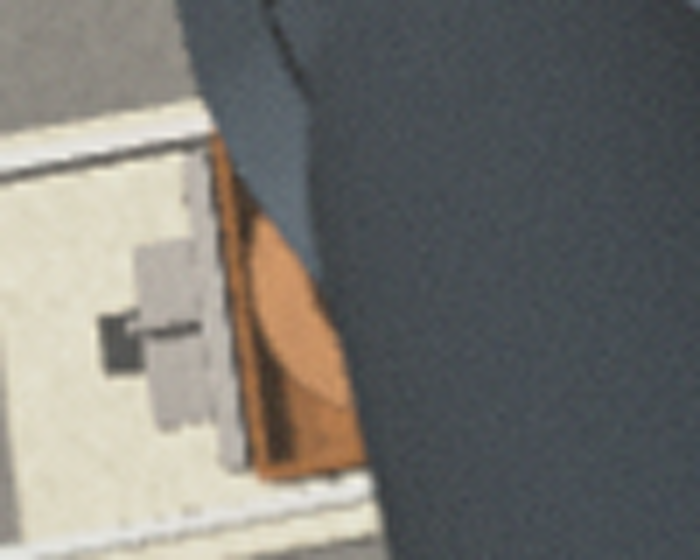

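Touching: I commanded 1 mm, it moved 0.3 mm, and the nose is against the plate. Taking contact at nose ≈ 62.1, I'm aiming for about 67.

```bash
python3 -m inch '[1,0,0.2,0,0, 1,-0.1,0.4,0,0, 1,-0.1,0.6,0,0, 1,-0.2,0.8,0,0, 1,-0.2,1,0,0, 1,-0.2,1.2,0,0, 1,-0.3,1.4,0,0, 1,-0.3,1.5,0,0, 1,-0.3,1.5,0,0, 1,-0.3,1.5,0,0]' >/dev/null; python3 fs.py
python3 -m inch '[1,0,0.2,0,0, 1,-0.1,0.4,0,0, 1,-0.1,0.6,0,0, 1,-0.2,0.8,0,0, 1,-0.2,1,0,0, 1,-0.2,1.2,0,0, 1,-0.3,1.4,0,0, 1,-0.3,1.5,0,0, 1,-0.3,1.5,0,0, 1,-0.3,1.5,0,0]' >/dev/null; python3 fs.py
```

```text
push N 10.02 nose 62.64 y -0.56 fz 1.3 tq [-2.01 -0.53  0.1 ] t 20.1
push N 10.04 nose 64.14 y -0.56 fz 0.8 tq [-2.07 -0.55  0.07] t 21.1
```

The force holds at 10 N while the nose advances 1.5 mm, so the backstop is giving. 3 mm more to go.

```bash
python3 -m inch '[1,0,0.2,0,0, 1,-0.1,0.4,0,0, 1,-0.1,0.6,0,0, 1,-0.2,0.8,0,0, 1,-0.2,1,0,0, 1,-0.2,1.2,0,0, 1,-0.3,1.4,0,0, 1,-0.3,1.5,0,0, 1,-0.3,1.5,0,0, 1,-0.3,1.5,0,0]' >/dev/null; python3 fs.py
python3 -m inch '[1,0,0.2,0,0, 1,-0.1,0.4,0,0, 1,-0.1,0.6,0,0, 1,-0.2,0.8,0,0, 1,-0.2,1,0,0, 1,-0.2,1.2,0,0, 1,-0.2,1.2,0,0, 1,-0.2,1.2,0,0, 1,-0.2,1.2,0,0, 1,-0.2,1.2,0,0]' >/dev/null; python3 fs.py
python3 - <<'E'
from h import *
c=viewer.camera("top");crop(c,"pics/t12.png",130,190,230,270,7)
E
```

```text
push N 10.52 nose 65.64 y -0.57 fz 0.3 tq [-2.02 -0.51  0.11] t 22.1
push N 10.71 nose 66.79 y -0.6 fz 1.0 tq [-2.09 -0.53  0.13] t 23.1
```

View pics/t12.png

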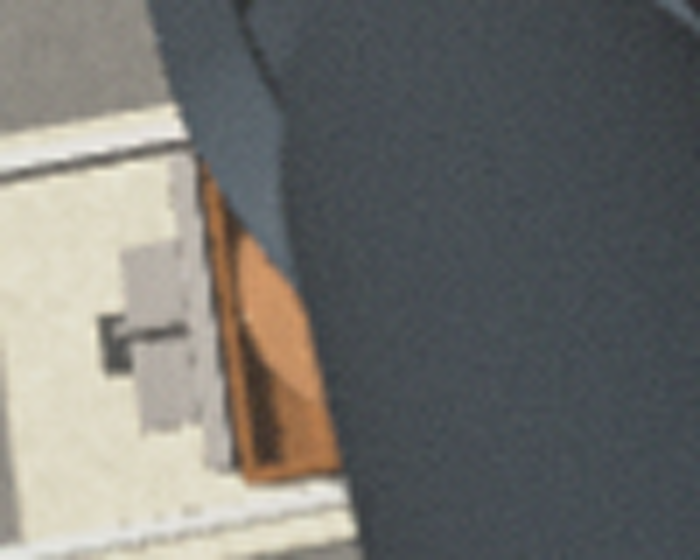

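In the picture the backstop block has moved about 2 px, roughly 4.5 mm. By feel it is about 4.3 mm (force plateau near 10 N). That is inside 4–6 mm. I'll unload the arm (about 2.2 mm of wind-up at 4 N/mm), then open.

```bash
python3 -m inch '[1,0.1,-0.4,0,0, 1,0.2,-0.8,0,0, 1,0.2,-1.2,0,0, 1,0.3,-1.5,0,0, 1,0.4,-1.8,0,0, 1,0.4,-2,0,0, 1,0.4,-2,0,0, 1,0.4,-2,0,0, 1,0.4,-2,0,0, 1,0.4,-2,0,0]' ; python3 fs.py
```

```text
clock: 24.15
tool_pos: [461.2, 167.9, 284.4]
tool_rot: [[0.979, 0.202, 0.0], [0.202, -0.979, -0.001], [0.0, 0.001, -1.0]]
ft_force: [2.0, -5.1, -0.4]
width: 11.3
push N 5.44 nose 66.35 y -0.51 fz -0.4 tq [-1.31 -0.34  0.12] t 24.15
```

```bash
python3 -m inch '[1,0,-0.2,0,0, 1,0.1,-0.5,0,0, 1,0.2,-0.8,0,0, 1,0.2,-1,0,0, 1,0.3,-1.2,0,0, 1,0.3,-1.4,0,0, 1,0.3,-1.4,0,0, 1,0.3,-1.4,0,0, 1,0.3,-1.4,0,0, 1,0.3,-1.4,0,0]' ; python3 fs.py
```

```text
clock: 25.15
tool_pos: [461.2, 167.5, 284.4]
tool_rot: [[0.979, 0.203, 0.0], [0.203, -0.979, 0.0], [0.0, -0.0, -1.0]]
ft_force: [1.0, -3.0, -2.4]
width: 11.8
push N 3.15 nose 65.95 y -0.4 fz -2.4 tq [-0.58 -0.3   0.  ] t 25.15
```

```bash
python3 -m inch '[0.6,0,0,0,0, 0.5,0,0,0,0, 0.4,0,0,0,0, 0.3,0,0,0,0, 0.2,0,0,0,0, 0.1,0,0,0,0, 0.1,0,0,0,0, 0.1,0,0,0,0, 0.1,0,0,0,0, 0.1,0,0,0,0]' ; python3 fs.py
python3 - <<'E'
from h import *
s=viewer.camera("scene");crop(s,"pics/s13.png",330,150,490,270,5)
E
```

```text
clock: 26.15
tool_pos: [461.2, 167.3, 284.4]
tool_rot: [[0.979, 0.203, 0.0], [0.203, -0.979, -0.0], [0.0, 0.0, -1.0]]
ft_force: [0.3, 0.1, 0.8]
width: 39.1
push N -0.01 nose 65.71 y -0.38 fz 0.8 tq [ 0.01 -0.03 -0.01] t 26.15
```

View pics/s13.png

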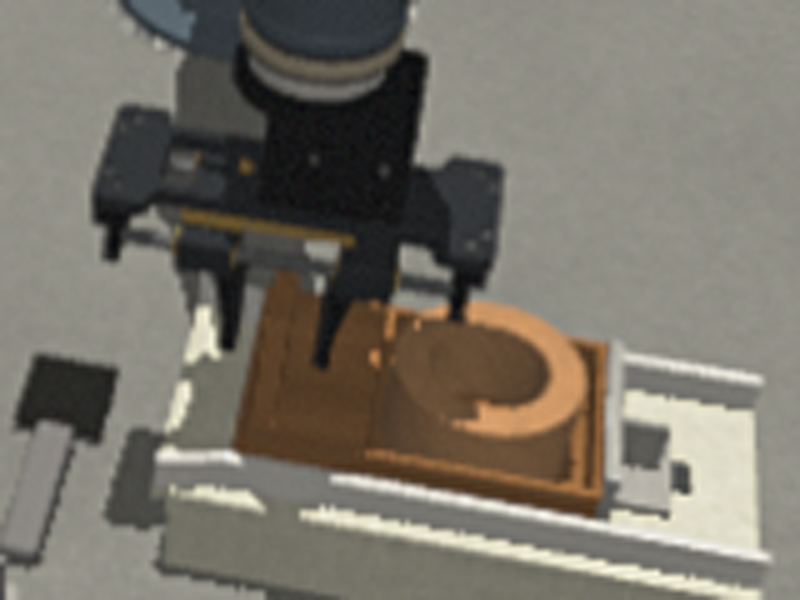

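Both fingers are clear of the plate and the force is zero. I'll rise straight up, then back the tool away a little so the view is clear.

```bash
python3 -m inch '[0.1,0,0,2,0, 0.1,0,0,6,0, 0.1,0,0,12,0, 0.1,0,0,20,0, 0.1,0,0,28,0, 0.1,0,0,38,0, 0.1,0,0,50,0, 0.1,0,0,65,0, 0.1,0,0,80,0, 0.1,0,0,95,0]'; python3 -m inch '[0.1,0,0,15,0, 0.1,10,-20,25,0, 0.1,20,-50,30,0, 0.1,30,-90,30,0, 0.1,40,-130,30,0, 0.1,45,-170,30,0, 0.1,50,-210,30,0, 0.1,50,-240,30,0, 0.1,50,-250,30,0, 0.1,50,-250,30,0]'
python3 - <<'E'
from h import *
import pickle
c=viewer.camera("top");s=viewer.camera("scene"); pickle.dump((c,s),open("cams14.pkl","wb"));crop(c,"pics/t14.png",115,165,275,285,5);crop(s,"pics/s14.png",330,180,490,300,5)
cv2.imwrite("pics/sc_full.png",s["image"][...,::-1])
E
```

```text
clock: 27.2
tool_pos: [461.2, 167.3, 380.9]
tool_rot: [[0.979, 0.203, 0.001], [0.203, -0.979, 0.0], [0.001, -0.0, -1.0]]
ft_force: [0.2, -0.0, -0.2]
width: 39.2
clock: 28.2
tool_pos: [511.1, -83.9, 409.9]
tool_rot: [[0.98, 0.2, 0.001], [0.2, -0.98, -0.0], [0.0, 0.0, -1.0]]
ft_force: [-0.0, 0.3, -0.5]
width: 38.7
```

View pics/t14.png

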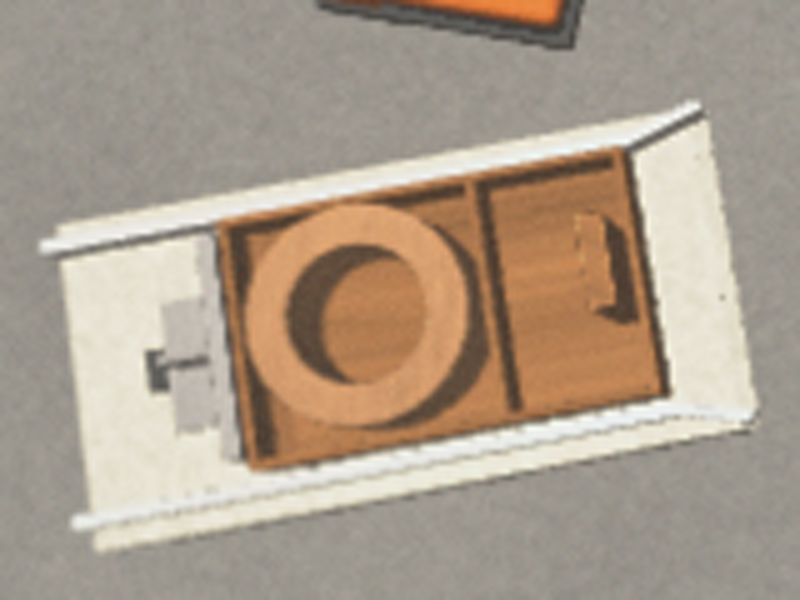

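View pics/s14.png

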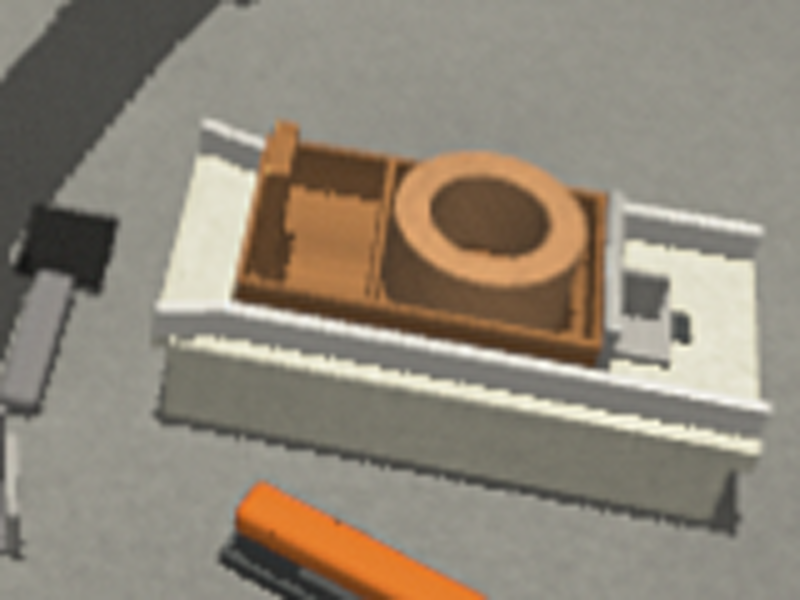

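View pics/sc_full.png

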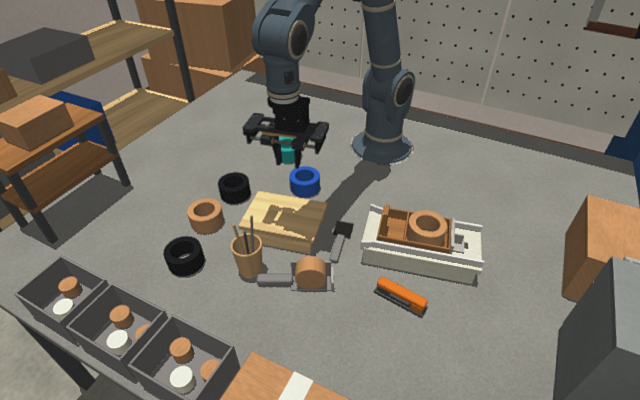

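The tray lies flat between the guides with the roll in its pocket, and nothing else has moved. Last check is to measure the backstop's travel and the tray's place.

Run:
```python
from edge import *
c0,s0=pickle.load(open("cams.pkl","rb"));c1,s1=pickle.load(open("cams14.pkl","rb")); r=np.radians
far=np.array([440.1,267.35,r(101.7)]);u=np.array([-.2028,.9792])
def match(a,b,cam,box,z):
    x0,y0,x1,y1=box;k=10;m=8
    A=cv2.resize(a["image"][y0:y1,x0:x1],None,fx=k,fy=k,interpolation=cv2.INTER_CUBIC)
    B=cv2.resize(b["image"][y0-m:y1+m,x0-m:x1+m],None,fx=k,fy=k,interpolation=cv2.INTER_CUBIC)
    R=cv2.matchTemplate(B,A,cv2.TM_CCOEFF_NORMED);_,v,_,l=cv2.minMaxLoc(R)
    d=np.array(l)/k-m; p=np.array([(x0+x1)/2,(y0+y1)/2])
    w=(at(cam,*(p+d),z)-at(cam,*p,z))[:2]; print("px",d,"score",round(v,3),"along far",(w@u).round(2),"across",(w@[-.9792,-.2028]).round(2))
match(c0,c1,c0,(147,222,161,254),80)   # carriage block
match(c0,c1,c0,(146,222,168,258),90)
match(s0,s1,s0,(452,232,466,252),70)
un=lambda p:(np.array(p,float)+.5)/5-.5+[115,165]
for p,b in(((218,222),(90,-56)),((250,468),(90,56)),((625,150),(-90,-56)),((665,395),(-90,56))): print(b,inf(far,at(c1,*un(p),94)))
for p in ((215,222),(620,152)): print("g up",inf(far,at(c1,*un(p),78)))
print(env.get_state()["ft_force"],env.get_state()["clock"])
for n,b in(("spare",(180,190,230,240)),("cup",(225,225,270,282)),("scraper",(326,218,356,264)),("stapler",(370,272,432,318)),("gun",(255,250,336,294))):
    d=cv2.absdiff(s0["image"][b[1]:b[3],b[0]:b[2]],s1["image"][b[1]:b[3],b[0]:b[2]]); print(n,(d.max(2)>60).mean().round(3))
```

```text
px [-1.9  0.3] score 0.97 along far 4.21 across -0.12
px [-1.9  0.3] score 0.932 along far 4.15 across -0.12
px [1.7 0.3] score 0.981 along far 4.26 across 0.04
(90, -56) [ 64.86 -54.91]
(90, 56) [64.86 54.26]
(-90, -56) [-116.07  -53.6 ]
(-90, 56) [-115.87   56.7 ]
g up [ 71.79 -58.6 ]
g up [-111.58  -56.53]
[0.71117849 0.17512783 0.29868423] 28.3
spare 0.0
cup 0.0
scraper 0.171
stapler 0.0
gun 0.004
```

```bash
python3 -c "
from rig import job; print(job.close_job())"
```

```text
the job is handed in; nothing more can be done
None
```

The tray is on the white shelf, up against the backstop, with the roll in its front pocket. The job is handed in at about 28 s of the 58 s allowed; no verdict was reported.

**What I did:** I gripped the tray's plate across its thickness at 50 N and turned the tray 2.1° into line with the shelf. I then slid it level across the gap and between the guides. I felt the backstop at about 62 mm in shelf x (about 212 mm past the shelf's edge). I pushed until it gave at a steady 10 N or so, let the arm's push off, opened the jaws and backed away.

**Last checks:**

| Check | Result |
|---|---|
| Backstop travel | 4.2 mm in both cameras; 4.3 mm by feel |
| Tray position | shelf x about -26 mm, y within about 1.5 mm of the centre line, yaw within about 1° |
| Tray and roll | looks flat and level; roll in its pocket |
| Robot | clear of everything, tool force near zero |
| Push forces | about 11 N highest reading, taken only at the end of each move |

**Disagreements:**
- **Guide face:** one guide face measured about 2 mm off its expected place at one end, which I put down to picking the pixel.
- **Bystanders:** the spare roll, cup, stapler and tape gun show almost no change. The picture around the scraper changed by 17%. I take that as the arm's shadow, since the scraper looks to be where it was, but I did not measure its position again.

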